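# Pump the jar airtight, then lift it out and hold it level

## Robot

A 6-joint arm with a two-finger parallel gripper is mounted at the origin on the work surface. World frame = base frame: x ahead of the robot, y to its left, z up, the work surface at z = 0. Lengths are in m, angles in rad, forces in N, time in s.
With the tool pointing down it reaches from about 0.325 to 0.775 m from the base axis. Payload 5.5 kg.
Tool frame: the origin (TCP) lies midway between the tips of the shut fingers; the grasp point (between the pads) lies ctrl.tcp_to_grasp behind it (ctrl.tcp_to_grasp is the distance from the TCP to the grasp point, in m); z points along the fingers, y is the direction in which the jaws open and shut (so a half turn about z gives the same grasp; the last joint's range is limited). The gripper opens to 85 mm and grips with 20 to 120 N. Pads are 22 mm wide; open, the fingers measure 114 mm over their backs; the gripper's body (76 mm by 85 mm) begins 54 mm behind the grasp point. The pads swing forward as they close: fully open they stand 13 mm farther back than shut.
Start: joints at [1.185, 0.091, 1.231, -0, 1.82, -0.057], TCP at [0.194, 0.568, 0.231] pointing down, gripper open.
Joint ranges: [-2.87, 2.87], [-0.86, 2.18], [0.17, 2.46], [-1.51, 4.65], [0.06, 2.69], [-2.65, 2.65]. Speed limits (rad/s): [2.57, 2.57, 3.01, 3.14, 3.14, 3.14].

## Interface

Orientations are given as a unit quaternion [x, y, z, w].
In Python, from plant import ctrl gives the robot as it stands. The module is installed in compiled form; this text tells all that it offers.
- The arm moves only by the tool carry_out, never from a script. Its argument "motion" is a list of rows, each an object with "linear": the shift along the tool's x, y, z in mm, a list of three; "delta_rot": the turn, a rotation vector about the tool's x, y, z in rad, a list of three. A call has 1 to 8 rows; each row shifts and turns the pose as measured when the row begins, along the tool's axes as they then stand; what a row does not reach is not made up. A row lasts 1/10 s, in which the tool goes at most 50 mm and 8.59 degrees, less where a joint would pass 70% of its speed; a pose out of reach is approached as far as the arm can. A call is refused whole if a number of a shift passes 50 or a number of a turn 0.15, either way. A call with a gripper value outside its range is refused whole. "grip" is the opening, from 0 (shut) to 1 (fully open), set as the call begins (left out, the last holds). The fingers move at their own pace and stop on an object; the grip force is fixed at half the most. Time passes only in rows, so rows that do not move let the fingers close. It gives the time, the measured TCP pose, the force and the opening at its end, in the units of the state.
- ctrl.get_state(): the state, without advancing time (a new reading comes with each control period).
- ctrl.capture(name): name is "side" or "top"; returns (picture, depth): 420x560x3 uint8, red, green, blue; 420x560 float32, m along the optical axis (not along the pixel's ray), 0 where there is no reading.
- ctrl.camera_params(name): a dict with "fx", "fy", "cx", "cy" (pixels), "R" (3x3) and "t" (3): a world point X has camera coordinates R X + t. Camera axes: x right, y down, z forward; pixel columns grow to the right and rows downward; lengths in m; the calibration is good to about 2 mm. A picture is of the moment at which its call begins. camera_params takes no time and is no camera call.
- ctrl.close_job(): hands the job in, once; it reports no verdict.
Trained networks look in the newest picture that a camera, given by its name, has taken for a name from the list of things; names that differ only in an ending like _2 or _b are one class to them, and where a whole thing is asked for, a point or a joint stands for the part that bears it (a point fixed in the world has none). Each returns a list of dicts, best first, with "conf" (0 to 1); they miss things now and then, are a little off and sometimes report something else, mostly with a low value. They report only what shows in the picture. A call takes as long as a camera call.
- ctrl.trace(thing, camera): "mask" (420x560 bool, what is visible of it).
- ctrl.tip_of(thing, camera): "at" ([x, y, z] in m, in world coordinates, good to about 4 mm: a listed point, or the origin of a listed thing).
The state is a dict: "time_s": time; "qpos": joint angles; "joint_vel": joint speeds; "effort": joint torques, N m; "tcp_pos": TCP position; "orientation": TCP orientation; "ft_force": force on the tool from outside, world axes, zero at the start; "ft_torque": the same for the moment, N m; "gripper_width": opening from 0.0 (shut) to 1.0 (fully open).
Only numpy, scipy, OpenCV 4.12 (cv2) and the standard library are available. Lean on these libraries where they do the work, as an engineer would, in place of code of your own. Each camera call takes 0.05 s, during which the arm holds its last target.

## Task

With the storage jar sitting in the recess of the white vacuum stand, push the stand's red-barred pump lever all the way down to its stop and let it spring right back up. Then lift the jar out by the wooden grip on its lid, raise it a good 10 cm straight up, and finish while still holding it there in the air above its place on the stand, level and still: do not put it down. Never let the jar tip over on the way, and leave the things around it standing where they are.

Things in the scene. Friction and masses are not known exactly. Their poses are not given: they have to be found in the camera images.
- jar_center (a point): Middle of the storage jar, on its axis, 80 mm above its underside. Clear round glass jar 92 mm in diameter with brown biscuits in it, a white lid held by wire clips and a wooden grip on the lid; 161 mm high in all (glass and lid 125 mm, grip 36 mm on top), 0.35 to 0.7 kg. z points up along the jar's axis; x and y as for jar_grip. At the start it stands in the recess of the stand with this point 92 mm above the counter.
- jar_grip (a point): Best point to grasp the jar: inside the wooden grip on the lid, 24 mm above the lid's top face and 12 mm below the grip's top, 149 mm above the jar's underside. The grip is an upright block 50 mm long (along this point's x), 22 mm thick (along y: close the fingers along y) and 36 mm high, centred on the jar's axis. The lid is 92 mm in diameter.
- jar: The same storage jar; origin at the centre of its underside, z up.
- stand: White vacuum stand, fixed to the counter, a plate 200 mm (x) by 340 mm (y) and 18 mm high; origin at the centre of its underside. On its +y half is the jar's recess, on its -y half the aluminium pump, a post 54 mm in diameter at x = +70, y = -85 mm, with cheeks up to 143 mm above the counter.
- nest (a point): Centre of the recess's floor in the stand, 12 mm above the counter; the recess is 100 mm in diameter and 6 mm deep, 170 mm to the side of the pump's axis. Axes as the stand.
- pump_pivot (a point): On the pump lever's hinge axis (level, along the stand's y), midway along it, 125 mm above the counter, at the top of the pump post.
- lever_bar (a point): Centre of the lever's red cross-bar, a level rod 18 mm in diameter and 70 mm long (along the stand's y). It is 130 mm from the pivot, towards the stand's -x. At rest it lies 118 mm horizontally from the pivot and 55 mm above it (180 mm above the counter); pushed to the stop, equally far below it (70 mm above the counter). It moves on a circle about the pivot in the stand's x-z plane.
- lever (a joint): Pump lever angle, rad: 0 at rest (lever 25 degrees above level), grows as the bar is pushed down, stop at 0.87 (25 degrees below level). Sprung: the bar needs about 4 N at the start and 10 N at the stop, and the lever springs back up by itself as the hand is raised.
- creamer: Bystander: grey ceramic creamer jug, 76 mm wide, 90 mm high, handle at +y; origin under its centre.
- mug: Bystander: blue ceramic mug, 80 mm wide, 90 mm high; origin under its centre.
- detergent: Bystander: green plastic bottle, 60 mm wide, 170 mm high; origin under its centre.
- spice_jar: Bystander: amber glass spice jar, 52 mm wide, 85 mm high; origin under its centre.
- dish_brush: Bystander: orange dish brush lying down, 260 mm long along its x (head at +x), 32 mm high; origin under the middle of it.

How it is judged:
On the way, in this order (a step that is already met when the one before it is completed fails the run):
1. the lever is pushed down to its stop while the jar sits in the recess (value of joint lever above 0.8 rad and horizontal distance between jar_center and nest below 0.012 m and z of jar_center in the frame of nest below 0.088 m and angle between jar_center's own z axis and vertical below 0.1 rad), for 0.05 s.
2. the lever has sprung back to rest, the jar still in the recess (value of joint lever below 0.08 rad and horizontal distance between jar_center and nest below 0.012 m and z of jar_center in the frame of nest below 0.088 m and angle between jar_center's own z axis and vertical below 0.1 rad), for 0.05 s.
3. the jar is lifted clear by the gripper (height (world z) of jar_center above 0.13 m and contact force between jar and the fingers above 1 N and contact force between jar and stand below 0.1 N), for 0.1 s.
At the end, for the whole second after the job is handed in: The gripper alone holds the jar by the wooden grip (within 30 mm), the jar's middle at least 172 mm above the counter (80 mm up) and within 120 mm sideways of the recess, tilted under 8 degrees, below 30 mm/s and 0.25 rad/s; lever at rest (below 0.08 rad), no bystander over 30 mm from its start (height (world z) of jar_center above 0.172 m and angle between jar_center's own z axis and vertical below 0.14 rad and linear speed of jar below 0.03 m/s and angular speed of jar below 0.25 rad/s and contact force between jar and the fingers above 1 N and contact force between jar and stand below 0.1 N and value of joint lever below 0.08 rad and contact force between jar and creamer below 0.1 N and contact force between jar and mug below 0.1 N and contact force between jar and detergent below 0.1 N and contact force between jar and spice_jar below 0.1 N and contact force between jar and dish_brush below 0.1 N and horizontal distance between jar_center and nest below 0.12 m and distance between the grasp point and jar_grip below 0.03 m and distance of each of creamer, mug, detergent, spice_jar, dish_brush from where it was at the start of the episode below 0.03 m); the arm keeps its last pose, push and grip.
It fails at once if the jar is tipped by more than 23 degrees (0.4 rad) (angle between jar_center's own z axis and vertical above 0.4 rad).
It fails at once if a bystander (jug, mug, bottle, spice jar or brush) is moved more than 30 mm (distance of any of creamer, mug, detergent, spice_jar, dish_brush from where it was at the start of the episode above 0.03 m).
It also fails if it takes over 48 s, if anything falls off the work surface, if the arm or the gripper's body presses on something with over 40 N, if the wrist force passes 120 N, or if a joint passes its speed limit or range.

## Working session

There is one attempt and no reset: what is moved stays moved. The work goes in short steps, Python scripts to look and compute and a tool call to move; the robot and the scene stay as the last step left them, time stands still between calls to the robot, and variables do not carry over. Pictures are saved under pics/ and viewed, and the job is handed in when it is done.

Besides the shell and the picture viewer there is one more tool, called after "Emit:" as a command line: name --argument value ..., lists and objects as JSON in quotes. carry_out: Moves the arm, as the interface text tells. Its arguments: {"type":"object","properties":{"motion":{"type":"array","items":{"type":"object","properties":{"linear":{"type":"array","items":{"type":"number"}},"delta_rot":{"type":"array","items":{"type":"number"}}}}},"grip":{"type":"number"}},"required":["motion"]}

```bash
mkdir -p pics
python3 - <<'E'
from plant import ctrl
import cv2,numpy as np
s=ctrl.get_state();print(s['time_s'],s['tcp_pos'],s['orientation'],s['gripper_width'],s['ft_force'],ctrl.tcp_to_grasp)
for c in('side','top'):
    im,d=ctrl.capture(c);cv2.imwrite(f'pics/{c}0.png',im[:,:,::-1])
    np.save(f'd_{c}.npy',d)
    for n in ['jar_grip','jar_center','nest','stand','pump_pivot','lever_bar','jar']:
        r=ctrl.tip_of(n,c);print(c,n,[(np.round(x['at'],4).tolist(),round(x['conf'],2)) for x in r[:2]])
print(ctrl.get_state()['time_s'])
E
```

```text
0.0 [0.19365108 0.56760896 0.23014049] [ 1.63658334e-01  9.86516607e-01 -9.43167999e-04 -2.09222399e-04] 1.0007157301704532 [0.69458881 0.44063051 0.89897396] 0.0187
side jar_grip [([0.5845, 0.0277, 0.1665], 0.75)]
side jar_center [([0.5875, 0.0251, 0.0911], 0.62)]
side nest [([0.5898, 0.026, 0.0099], 0.97)]
side stand [([0.574, -0.0565, 0.0028], 0.82)]
side pump_pivot [([0.6349, -0.1498, 0.1264], 0.88), ([0.7891, 0.0216, -0.0032], 0.54)]
side lever_bar [([0.5819, -0.4285, 0.0011], 0.53)]
side jar [([0.5901, 0.0211, 0.0154], 0.63), ([0.6405, 0.4244, 0.0003], 0.47)]
top jar_grip [([0.5873, 0.0249, 0.1631], 0.62)]
top jar_center [([0.6358, -0.1539, 0.1257], 0.74), ([0.7909, 0.0236, -0.0009], 0.24)]
top nest [([0.5837, 0.0265, 0.0117], 0.89)]
top stand [([0.5803, -0.0596, -0.002], 0.91)]
top pump_pivot [([0.6359, -0.1529, 0.1262], 0.96), ([0.5847, 0.0215, 0.0104], 0.63)]
top lever_bar [([0.5136, -0.1421, 0.1862], 0.88), ([0.5795, -0.0616, -0.0004], 0.53)]
top jar [([0.5851, 0.0229, 0.0104], 0.95)]
0.8
```

View pics/side0.png

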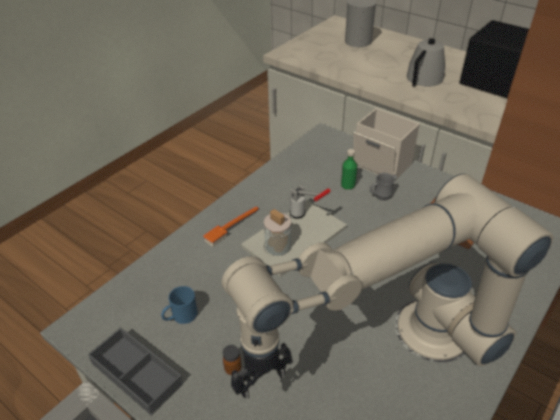

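View pics/top0.png

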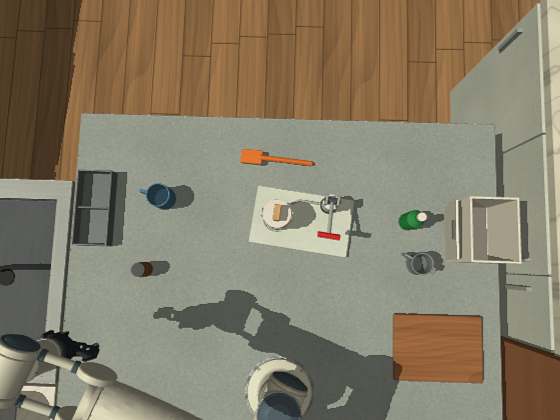

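The side view shows the stand with the jar at about (278,232) and the lever behind it at (320,195). The spice jar is close to the gripper at (232,360). The top view shows the jar at (277,213), the red bar at (329,236) and the pump at (330,203). The stand is turned about -6°. Next I'll refine these positions from colour and depth.

```bash
cat > h.py <<'E'
import numpy as np,cv2
from plant import ctrl
def pts(d,c,mask):
    p=ctrl.camera_params(c);v,u=np.nonzero(mask&(d>0));z=d[v,u]
    P=np.stack([(u-p['cx'])/p['fx']*z,(v-p['cy'])/p['fy']*z,z],1)
    return (P-p['t'])@np.array(p['R'])
E
python3 - <<'E'
from h import *
for c in('top','side'):
    im=cv2.imread(f'pics/{c}0.png');d=np.load(f'd_{c}.npy')
    print(c,ctrl.camera_params(c)['fx'],d[210,280])
    hsv=cv2.cvtColor(im,cv2.COLOR_BGR2HSV).astype(int)
    full=pts(d,c,np.ones(d.shape,bool))
    m=np.ones(d.shape,bool);v,u=np.nonzero(d>0);P=np.zeros(d.shape+(3,));P[v,u]=full
    H,S,V=hsv[...,0],hsv[...,1],hsv[...,2]
    X,Y,Z=P[...,0],P[...,1],P[...,2]
    red=((H<6)|(H>174))&(S>170)&(V>90)&(Z>.1)&(Z<.25)&(X>.4)&(X<.75)
    print('red',red.sum(),P[red].mean(0) if red.any() else '', P[red].min(0),P[red].max(0)) if red.any() else print('nored')
    if red.any(): print(cv2.fitLine(P[red][:,:2].astype(np.float32),cv2.DIST_HUBER,0,.01,.01).ravel())
    g=(Z>.145)&(Z<.19)&(np.hypot(X-.587,Y-.025)<.04)
    if g.any():
        Q=P[g];print('grip',g.sum(),Q.mean(0),Z[g].max(),np.percentile(Z[g],50),cv2.minAreaRect(Q[:,:2].astype(np.float32)*1000))
    l=(Z>.12)&(Z<.15)&(np.hypot(X-.587,Y-.025)<.06)
    if l.any(): print('lid',l.sum(),cv2.minEnclosingCircle(P[l][:,:2].astype(np.float32)*1000))
    st=(Z>.008)&(Z<.028)&(np.abs(X-.578)<.2)&(np.abs(Y+.058)<.25)
    Q=P[st];print('stand',st.sum(),cv2.minAreaRect(Q[:,:2].astype(np.float32)*1000))
    if c=='top':
        big=cv2.resize(im[170:270,230:370],None,fx=5,fy=5,interpolation=cv2.INTER_CUBIC);cv2.imwrite('pics/z.png',big)
    for n in ['creamer','mug','detergent','spice_jar','dish_brush']:
        print(n,P.shape) if 0 else None
E
```

```text
top 420.84319155496087 0.0
red 104 [ 0.51604128 -0.13510005  0.18863026] [ 0.50515143 -0.16702083  0.18124752] [ 0.5254009  -0.10256834  0.19767496]
[ 0.13354443  0.99104285  0.5160413  -0.13510005]
grip 117 [0.58339097 0.02762656 0.17247421] 0.18028806175762516 0.17354772298134108 ((585.1608276367188, 33.56912612915039), (34.4304084777832, 49.11994171142578), 84.14582061767578)
lid 536 ((585.8207397460938, 27.306705474853516), 50.655372619628906)
stand 4582 ((578.16015625, -56.59967041015625), (399.1735534667969, 491.1138000488281), 0.0018706093542277813)
side 524.6250238361639 2.013514
red 42 [ 0.51278085 -0.1318194   0.18824441] [ 0.50434093 -0.16713545  0.17901868] [ 0.52282458 -0.10209235  0.19350844]
[ 0.13787763  0.99044925  0.5125742  -0.1328337 ]
grip 152 [0.57998484 0.02796869 0.16481615] 0.180567948587857 0.1673867551287999 ((582.3616943359375, 26.256528854370117), (28.461105346679688, 56.278717041015625), 82.44860076904297)
lid 360 ((582.1278686523438, 23.495174407958984), 53.35725784301758)
stand 2640 ((580.4984130859375, -66.43006896972656), (484.1662292480469, 393.42169189453125), 89.56385040283203)
```

View pics/z.png

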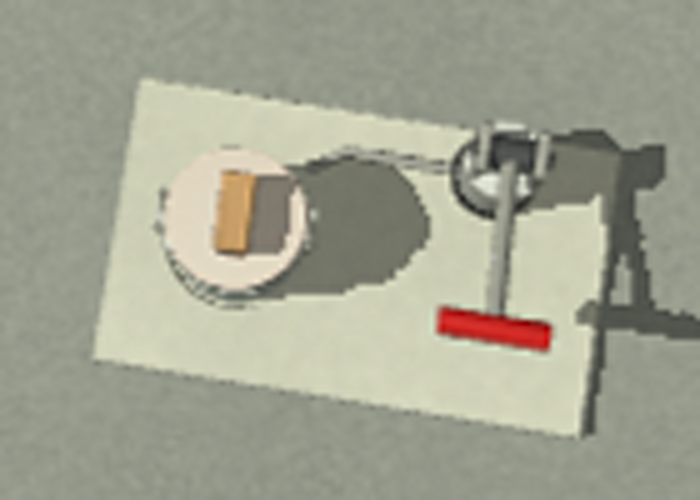

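Emit:
carry_out --motion '[{"linear": [0,0,-20],"delta_rot": [0,0,-0.1]},{"linear": [0,0,-20],"delta_rot": [0,0,-0.1]},{"linear": [0,0,0],"delta_rot": [0,0,0]}]' --grip 0

```text
time_s: 1.1
tcp_pos: [0.1936, 0.5675, 0.2713]
orientation: [0.061, 0.998, -0.001, -0.0]
ft_force: [-0.0, 0.7, 0.9]
gripper_width: 0.515
```

```bash
cat >> h.py <<'E'
from scipy.spatial.transform import Rotation as Ro
def st():
    s=ctrl.get_state();R=Ro.from_quat(s['orientation'])
    M=R.as_matrix()
    print('t',round(s['time_s'],2),'tcp',np.round(s['tcp_pos'],4),'w',round(s['gripper_width'],3),'F',np.round(s['ft_force'],1),'ty',np.round(np.degrees(np.arctan2(M[1,1],M[0,1])),2),'tz',np.round(M[:,2],4))
    return s,M
def go(x,y,z):
    s,M=st();d=M.T@(np.array([x,y,z])-s['tcp_pos'])*1000
    print('shift tool mm',np.round(d,1),'n',np.linalg.norm(d)/50)
E
python3 - <<'E'
from h import *
go(.515,-.134,.26)
im=cv2.imread('pics/top0.png');p=ctrl.camera_params('top')
hsv=cv2.cvtColor(im,cv2.COLOR_BGR2HSV).astype(int)
def atz(uv,z):
    R=np.array(p['R']);t=np.array(p['t']);C=-R.T@t
    r=np.stack([(uv[:,0]-p['cx'])/p['fx'],(uv[:,1]-p['cy'])/p['fy'],np.ones(len(uv))],1)@R
    return C+r*((z-C[2])/r[:,2])[:,None]
m=np.zeros(im.shape[:2],bool);m[200:225,265:295]=1
w=m&(hsv[...,0]<25)&(hsv[...,1]>110)&(hsv[...,2]>110)
print(w.sum());v,u=np.nonzero(w);Q=atz(np.stack([u,v],1).astype(float),.173)
print(Q.mean(0),cv2.minAreaRect(Q[:,:2].astype(np.float32)*1000),cv2.fitLine(Q[:,:2].astype(np.float32),cv2.DIST_L2,0,.01,.01).ravel())
E
```

```text
t 1.1 tcp [0.1936 0.5675 0.2713] w 0.515 F [-0.   0.7  0.9] ty 82.98 tz [-8.e-04 -2.e-03 -1.e+00]
shift tool mm [-404.7 -657.    12.4] n 15.434223477793127
93
[0.58431046 0.0254545  0.173     ] ((582.9493408203125, 25.156131744384766), (47.07138442993164, 18.721609115600586), 1.6927846670150757) [ 0.9975168  -0.07042855  0.5843105   0.0254545 ]
```

Emit:
carry_out --motion '[{"linear": [-25,-41,0]},{"linear": [-25,-41,0]},{"linear": [-25,-41,0]},{"linear": [-25,-41,0]},{"linear": [-25,-41,0]},{"linear": [-25,-41,0]},{"linear": [-25,-41,0]},{"linear": [-25,-41,0]}]'

```text
validation failed for argument at $.mo...
```

Emit:
carry_out --motion '[{"linear": [-25,-41,0]},{"linear": [-25,-41,0]},{"linear": [-25,-41,0]},{"linear": [-25,-41,0]},{"linear": [-25,-41,0]},{"linear": [-25,-41,0]},{"linear": [-25,-41,0]},{"linear": [0,0,0]}]'

```text
validation failed for argument at $.mo...
```

Run:
```python
from h import *
go(.513,-.134,.21)
```

```text
t 1.1 tcp [0.1936 0.5675 0.2713] w 0.515 F [-0.   0.7  0.9] ty 82.98 tz [-8.e-04 -2.e-03 -1.e+00]
shift tool mm [-402.7 -657.1   62.4] n 15.464620784940244
```

delta_rot is required in every row.

Emit:
carry_out --motion '[{"linear": [-25,-41,0],"delta_rot": [0,0,0]},{"linear": [-25,-41,0],"delta_rot": [0,0,0]},{"linear": [-25,-41,0],"delta_rot": [0,0,0]},{"linear": [-25,-41,0],"delta_rot": [0,0,0]},{"linear": [-25,-41,0],"delta_rot": [0,0,0]},{"linear": [-25,-41,0],"delta_rot": [0,0,0]},{"linear": [-25,-41,0],"delta_rot": [0,0,0]},{"linear": [-25,-41,0],"delta_rot": [0,0,0]}]'

```text
time_s: 1.9
tcp_pos: [0.3508, 0.2087, 0.2605]
orientation: [0.067, 0.998, -0.005, -0.003]
ft_force: [2.0, 0.6, 0.3]
gripper_width: -0.004
```

Emit:
carry_out --motion '[{"linear": [-25,-41,0],"delta_rot": [0,0,0]},{"linear": [-25,-41,0],"delta_rot": [0,0,0]},{"linear": [-25,-41,0],"delta_rot": [0,0,0]},{"linear": [-25,-41,0],"delta_rot": [0,0,0]},{"linear": [-25,-41,0],"delta_rot": [0,0,0]},{"linear": [-25,-41,0],"delta_rot": [0,0,0]},{"linear": [-25,-41,0],"delta_rot": [0,0,0]},{"linear": [0,0,0],"delta_rot": [0,0,0]}]'

```text
time_s: 2.7
tcp_pos: [0.4849, -0.1193, 0.2539]
orientation: [0.082, 0.997, -0.005, -0.004]
ft_force: [-0.3, -0.0, -1.1]
gripper_width: -0.0
```

Run:
```python
from h import *
go(.513,-.134,.21)
```

```text
t 2.7 tcp [ 0.4849 -0.1193  0.2539] w -0.0 F [-0.3 -0.  -1.1] ty 80.55 tz [-0.0092 -0.0097 -0.9999]
shift tool mm [-30.4  -9.4  43.8] n 1.0827970006841092
```

Emit:
carry_out --motion '[{"linear": [-30,-9,20],"delta_rot": [-0.011,-0.008,-0.03]},{"linear": [0,0,20],"delta_rot": [0,0,0]},{"linear": [0,0,0],"delta_rot": [0,0,0]}]'

```text
time_s: 3.0
tcp_pos: [0.5135, -0.1351, 0.2098]
orientation: [0.072, 0.997, 0.001, -0.001]
ft_force: [-0.3, 0.1, 0.1]
gripper_width: -0.006
```

Run:
```python
from h import *
im,d=ctrl.capture('side');cv2.imwrite('pics/side1.png',cv2.resize(im[130:310,220:420],None,fx=4,fy=3.3,interpolation=cv2.INTER_CUBIC)[:,:,::-1])
im,d=ctrl.capture('top');cv2.imwrite('pics/top1.png',cv2.resize(im[150:290,230:400],None,fx=4,fy=4,interpolation=cv2.INTER_CUBIC)[:,:,::-1])
go(.513,-.134,.195)
```

```text
t 3.1 tcp [ 0.514  -0.1349  0.2128] w 0.002 F [-0.1 -0.3 -0.2] ty 81.78 tz [ 2.e-03  5.e-04 -1.e+00]
shift tool mm [ 1.1  0.8 17.8] n 0.3560868078910246
```

View pics/side1.png

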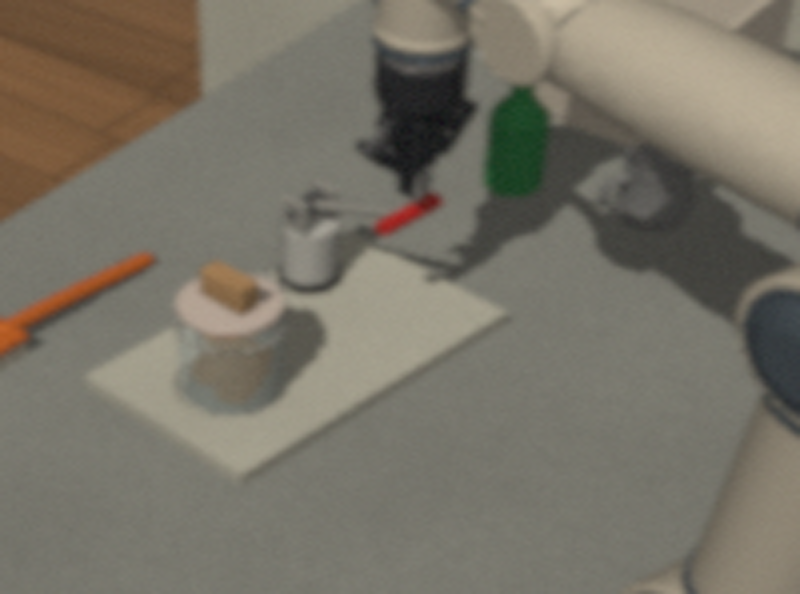

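View pics/top1.png

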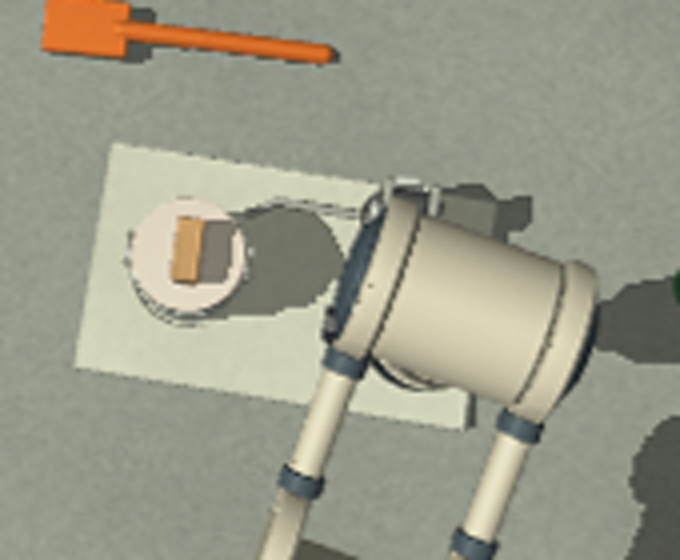

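Emit:
carry_out --motion '[{"linear": [0,0,17],"delta_rot": [0,0,0]},{"linear": [1,0,10],"delta_rot": [0,0,0]},{"linear": [3,0,12],"delta_rot": [0,0,0]},{"linear": [2,0,12],"delta_rot": [0,0,0]},{"linear": [0,0,0],"delta_rot": [0,0,0]}]'

```text
time_s: 3.6
tcp_pos: [0.5084, -0.1327, 0.1704]
orientation: [0.072, 0.997, -0.002, 0.007]
ft_force: [2.2, -0.8, 3.5]
gripper_width: -0.001
```

Run:
```python
from h import *
im,d=ctrl.capture('side');cv2.imwrite('pics/side2.png',cv2.resize(im[130:310,220:420],None,fx=4,fy=3.3,interpolation=cv2.INTER_CUBIC)[:,:,::-1])
go(.503,-.134,.130)
```

```text
t 3.65 tcp [ 0.509  -0.1328  0.1718] w 0.001 F [ 1.2 -0.5  5.2] ty 81.77 tz [ 0.0162 -0.0058 -0.9999]
shift tool mm [ 6.5 -1.9 41.7] n 0.8455050933821967
```

View pics/side2.png

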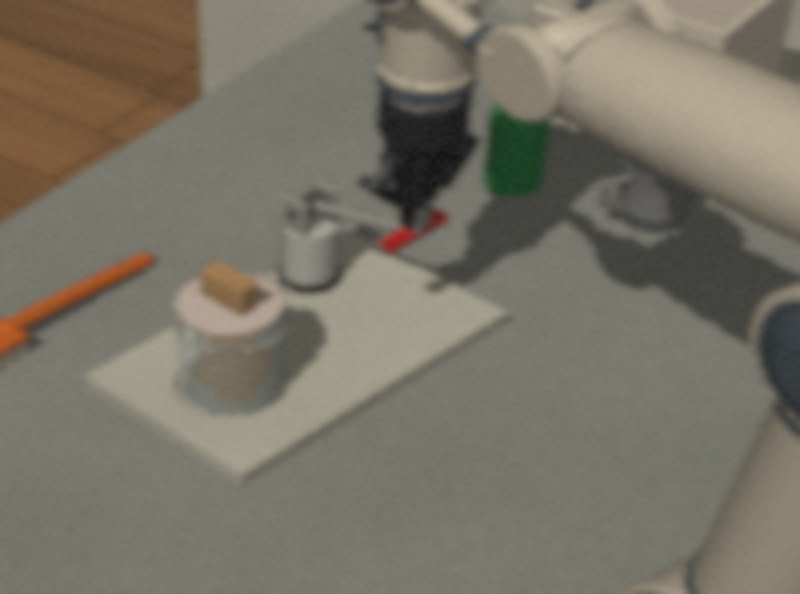

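The fingertip rests on the red bar at about (412,222) in the crop and the bar has started down, so I'll keep pushing along its arc.

Emit:
carry_out --motion '[{"linear": [4,0,17],"delta_rot": [-0.003,0.017,0]},{"linear": [2,0,20],"delta_rot": [0,0,0]},{"linear": [0,0,20],"delta_rot": [0,0,0]},{"linear": [0,0,0],"delta_rot": [0,0,0]}]'

```text
time_s: 4.05
tcp_pos: [0.5044, -0.1321, 0.1239]
orientation: [0.072, 0.997, -0.002, 0.005]
ft_force: [-2.7, -1.4, 8.0]
gripper_width: -0.0
```

Run:
```python
from h import *
go(.510,-.134,.080)
```

```text
t 4.05 tcp [ 0.5044 -0.1321  0.1239] w -0.0 F [-2.7 -1.4  8. ] ty 81.77 tz [ 0.0092 -0.0046 -0.9999]
shift tool mm [-5.4 -0.9 44. ] n 0.8862724138785224
```

Emit:
carry_out --motion '[{"linear": [-1,0,17],"delta_rot": [-0.003,0.01,0]},{"linear": [-3,0,17],"delta_rot": [0,0,0]},{"linear": [-3,0,12],"delta_rot": [0,0,0]},{"linear": [0,0,3],"delta_rot": [0,0,0]}]'

```text
time_s: 4.45
tcp_pos: [0.5138, -0.1335, 0.086]
orientation: [0.072, 0.997, -0.001, 0.004]
ft_force: [-4.9, 0.0, 8.1]
gripper_width: 0.003
```

Run:
```python
from h import *
go(.512,-.134,.080)
```

```text
t 4.45 tcp [ 0.5138 -0.1335  0.086 ] w 0.003 F [-4.9  0.   8.1] ty 81.77 tz [ 0.0086 -0.0034 -1.    ]
shift tool mm [ 1.8 -0.7  6. ] n 0.12555003185261632
```

Next, small steps to the stop while I watch the force.

Emit:
carry_out --motion '[{"linear": [0,0,7],"delta_rot": [0,0.008,0]},{"linear": [0,0,5],"delta_rot": [0,0,0]}]'

```text
time_s: 4.65
tcp_pos: [0.5159, -0.1338, 0.0805]
orientation: [0.072, 0.997, -0.002, 0.004]
ft_force: [-5.9, 0.0, 8.9]
gripper_width: 0.005
```

Emit:
carry_out --motion '[{"linear": [0,0,6],"delta_rot": [0,0,0]},{"linear": [0,0,5],"delta_rot": [0,0,0]}]'

```text
time_s: 4.85
tcp_pos: [0.5168, -0.134, 0.0783]
orientation: [0.072, 0.997, -0.003, 0.005]
ft_force: [-15.2, 3.4, 23.0]
gripper_width: 0.0
```

Run:
```python
from h import *
im,d=ctrl.capture('side');cv2.imwrite('pics/side3.png',cv2.resize(im[130:310,220:420],None,fx=4,fy=3.3,interpolation=cv2.INTER_CUBIC)[:,:,::-1])
print(ctrl.tip_of('lever_bar','side'))
go(.512,-.134,.080)
```

```text
[{'at': [0.5185, -0.1363, 0.0691], 'conf': 0.56}]
t 4.95 tcp [ 0.5167 -0.134   0.0785] w 0.001 F [-12.5   2.3  18.6] ty 81.79 tz [ 0.0107 -0.0059 -0.9999]
shift tool mm [ 4.6 -0.7 -1.6] n 0.09905944977091749
```

View pics/side3.png

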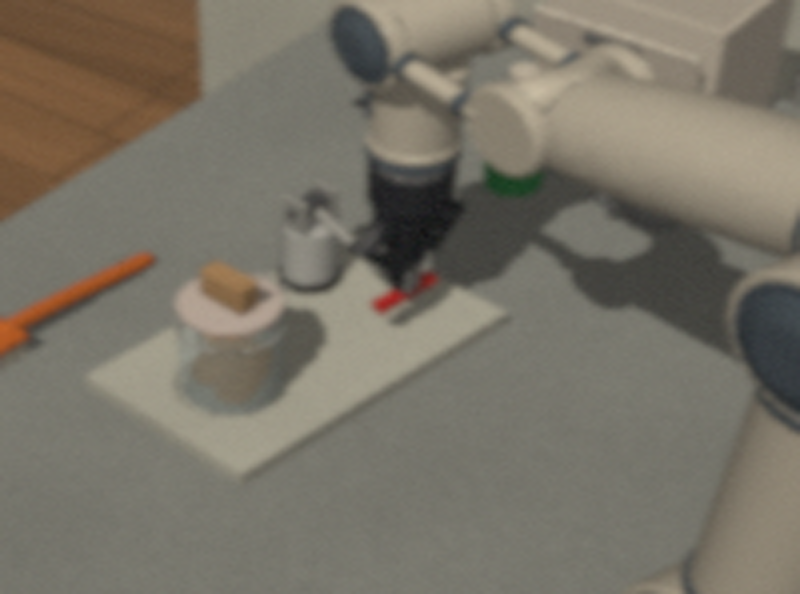

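The lever is at its stop: the force jumped to 23 N, the TCP stopped at 0.078 and the bar reads 0.069. I'll raise along the arc so it springs back.

Emit:
carry_out --motion '[{"linear": [3,0,-16],"delta_rot": [0,0.01,0]},{"linear": [4,0,-20],"delta_rot": [0,0,0]},{"linear": [2,0,-22],"delta_rot": [0,0,0]},{"linear": [0,0,-22],"delta_rot": [0,0,0]},{"linear": [-2,0,-22],"delta_rot": [0,0,0]},{"linear": [-3,0,-22],"delta_rot": [0,0,0]},{"linear": [0,0,-30],"delta_rot": [0,0,0]},{"linear": [0,0,-30],"delta_rot": [0,0,0]}]'

```text
time_s: 5.75
tcp_pos: [0.514, -0.1311, 0.2846]
orientation: [0.071, 0.997, -0.004, 0.01]
ft_force: [0.1, 0.8, -0.1]
gripper_width: 0.0
```

Emit:
carry_out --motion '[{"linear": [0,0,-30],"delta_rot": [0,0,0]},{"linear": [0,0,0],"delta_rot": [0,0,0]}]' --grip 1

```text
time_s: 5.95
tcp_pos: [0.514, -0.1303, 0.324]
orientation: [0.071, 0.997, -0.005, 0.016]
ft_force: [-0.5, 1.0, 0.8]
gripper_width: 0.335
```

Run:
```python
from h import *
im,d=ctrl.capture('side');cv2.imwrite('pics/side4.png',cv2.resize(im[130:310,220:420],None,fx=4,fy=3.3,interpolation=cv2.INTER_CUBIC)[:,:,::-1])
for n in('lever_bar','jar_grip','jar_center','nest'):print(n,[(np.round(x['at'],4),round(x['conf'],2)) for x in ctrl.tip_of(n,'side')])
go(.585,.026,.245)
```

```text
lever_bar [(array([ 0.6355, -0.1507,  0.1259]), 0.57), (array([ 0.5184, -0.1347,  0.1818]), 0.45)]
jar_grip [(array([0.585 , 0.0217, 0.1643]), 0.81)]
jar_center [(array([0.589 , 0.0211, 0.0885]), 0.74)]
nest [(array([0.5896, 0.0265, 0.0085]), 0.64), (array([ 0.5166, -0.1373,  0.1806]), 0.37)]
t 6.2 tcp [ 0.513  -0.1302  0.3156] w 0.766 F [ 0.5 -0.1  1.3] ty 81.88 tz [ 0.019  -0.0078 -0.9998]
shift tool mm [-47.8 165.2  70.8] n 3.719144242376334
```

View pics/side4.png

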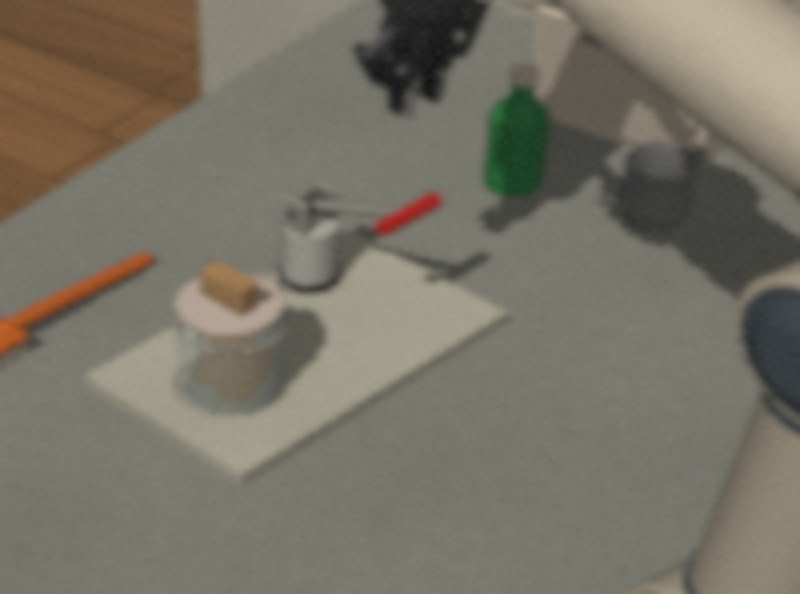

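The lever is back up: in the crop the bar is at (410,213), where it was before the push. The jar hasn't moved. Next I move above the jar.

Emit:
carry_out --motion '[{"linear": [-12,41,15],"delta_rot": [-0.005,0.02,-0.035]},{"linear": [-12,41,15],"delta_rot": [0,0,0]},{"linear": [-12,41,15],"delta_rot": [0,0,0]},{"linear": [-12,41,15],"delta_rot": [0,0,0]},{"linear": [0,0,0],"delta_rot": [0,0,0]},{"linear": [0,0,0],"delta_rot": [0,0,0]}]'

```text
time_s: 6.8
tcp_pos: [0.5793, 0.0314, 0.243]
orientation: [0.055, 0.998, -0.001, -0.008]
ft_force: [-0.3, -0.0, 1.7]
gripper_width: 0.996
```

Run:
```python
from h import *
im,d=ctrl.capture('side');cv2.imwrite('pics/side5.png',cv2.resize(im[150:270,220:360],None,fx=5,fy=5,interpolation=cv2.INTER_CUBIC)[:,:,::-1])
for n in('jar_grip','jar_center'):print(n,[(np.round(x['at'],4),round(x['conf'],2)) for x in ctrl.tip_of(n,'side')])
# wood top points
hsv=cv2.cvtColor(im,cv2.COLOR_RGB2HSV).astype(int)
full=np.zeros(d.shape+(3,));full[d>0]=pts(d,'side',np.ones(d.shape,bool))
Z=full[...,2];r=np.hypot(full[...,0]-.586,full[...,1]-.026)
m=(r<.045)&(Z>.142)&(Z<.19)&(hsv[...,0]<25)&(hsv[...,1]>90)
Q=full[m];top=Q[Q[:,2]>.168];print(m.sum(),len(top),Q.mean(0),top.mean(0),Q.min(0),Q.max(0))
print(cv2.minAreaRect(top[:,:2].astype(np.float32)*1000),cv2.fitLine(top[:,:2].astype(np.float32),cv2.DIST_HUBER,0,.01,.01).ravel())
go(.585,.026,.2)
```

```text
jar_grip [(array([0.5853, 0.0216, 0.1653]), 0.7)]
jar_center [(array([0.5886, 0.0225, 0.0901]), 0.62), (array([0.5901, 0.0203, 0.0132]), 0.43)]
128 62 [0.58004933 0.02879957 0.16438667] [0.58157987 0.02666758 0.17277031] [0.55702679 0.01399718 0.14212581] [0.6081005  0.04169782 0.17939637]
((581.5086669921875, 24.875354766845703), (25.4814510345459, 48.76070022583008), 79.1412582397461) [ 0.9965321  -0.08320912  0.58157986  0.02666758]
t 6.95 tcp [0.5794 0.0299 0.2445] w 0.997 F [-0.1  0.2  1.3] ty 83.58 tz [-1.400e-02 -6.000e-04 -9.999e-01]
shift tool mm [-6.6 -3.2 44.4] n 0.8997141749856575
```

View pics/side5.png

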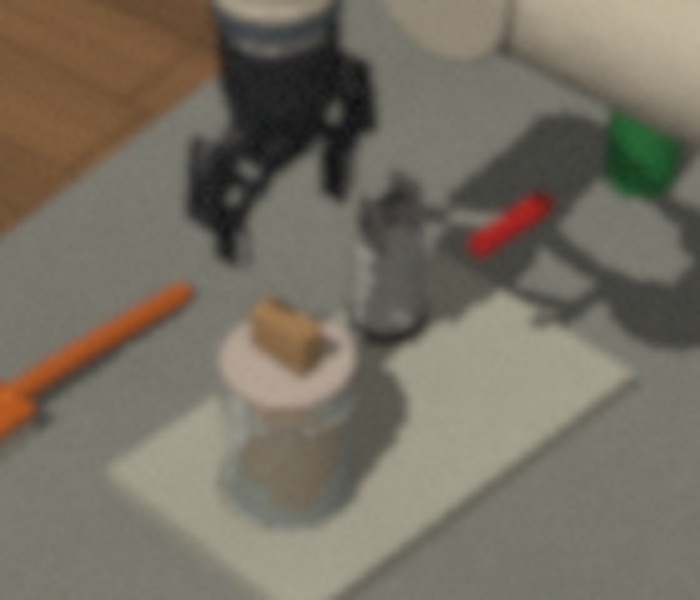

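Emit:
carry_out --motion '[{"linear": [-6,-4,25],"delta_rot": [0,-0.014,-0.025]},{"linear": [0,0,25],"delta_rot": [0,0,0]},{"linear": [0,0,0],"delta_rot": [0,0,0]}]'

```text
time_s: 7.25
tcp_pos: [0.5853, 0.0212, 0.197]
orientation: [0.046, 0.999, -0.001, 0.004]
ft_force: [0.5, 0.8, -0.8]
gripper_width: 1.002
```

Run:
```python
from h import *
im,d=ctrl.capture('side');cv2.imwrite('pics/side6.png',cv2.resize(im[150:270,220:360],None,fx=5,fy=5,interpolation=cv2.INTER_CUBIC)[:,:,::-1])
go(.585,.0255,.143)
```

```text
t 7.3 tcp [0.5859 0.0211 0.1993] w 0.997 F [-0.6  0.5  1.1] ty 84.76 tz [ 0.0098 -0.0032 -0.9999]
shift tool mm [ 1.8  4.4 56.2] n 1.1286910240444326
```

View pics/side6.png

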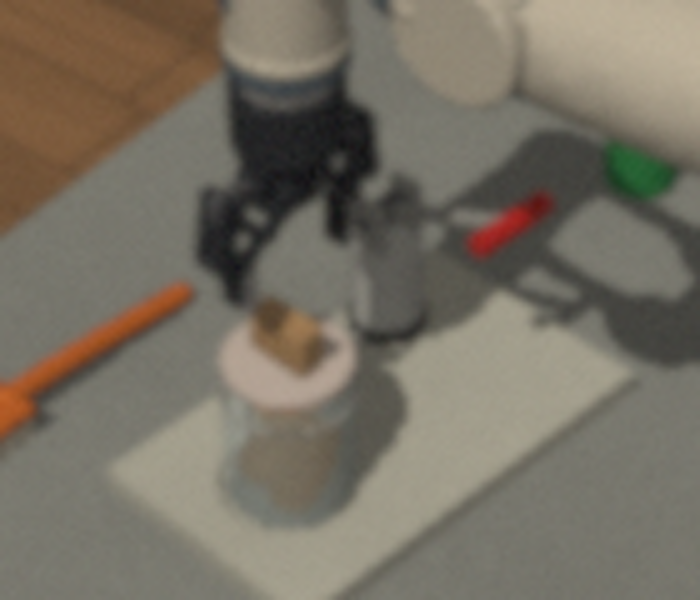

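Emit:
carry_out --motion '[{"linear": [1,4,18],"delta_rot": [0,0.009,0]},{"linear": [0,0,18],"delta_rot": [0,0,0]},{"linear": [0,0,15],"delta_rot": [0,0,0]},{"linear": [0,0,0],"delta_rot": [0,0,0]}]'

```text
time_s: 7.7
tcp_pos: [0.5872, 0.0239, 0.1509]
orientation: [0.047, 0.999, -0.001, 0.004]
ft_force: [0.0, 0.2, -0.2]
gripper_width: 1.001
```

Run:
```python
from h import *
im,d=ctrl.capture('side');cv2.imwrite('pics/side7.png',cv2.resize(im[150:270,220:360],None,fx=5,fy=5,interpolation=cv2.INTER_CUBIC)[:,:,::-1])
go(.585,.0255,.143)
```

```text
t 7.75 tcp [0.5876 0.0239 0.1523] w 1.001 F [-0.4 -0.3  1.4] ty 84.59 tz [ 0.0099 -0.0023 -0.9999]
shift tool mm [2.8 1.3 9.3] n 0.19582936262022582
```

View pics/side7.png

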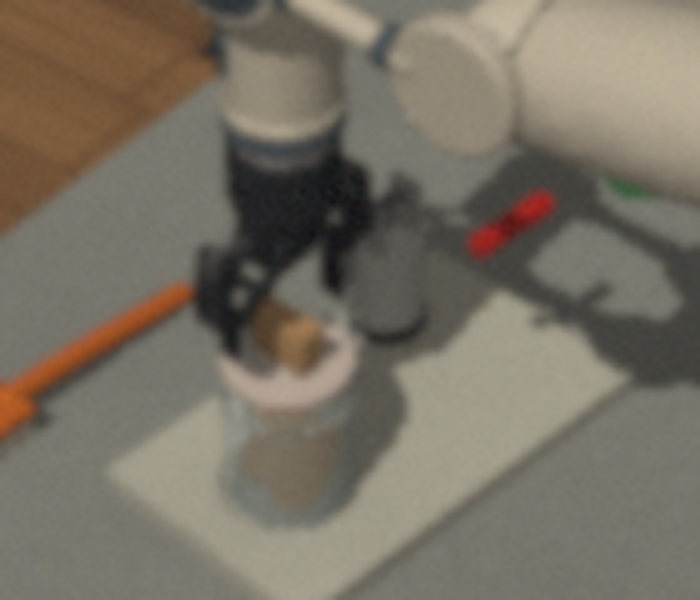

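Emit:
carry_out --motion '[{"linear": [2,1.5,8],"delta_rot": [0,0.01,0]},{"linear": [0,0,0],"delta_rot": [0,0,0]}]'

```text
time_s: 7.95
tcp_pos: [0.5863, 0.0258, 0.1453]
orientation: [0.047, 0.999, -0.001, 0.001]
ft_force: [0.5, -0.9, 0.6]
gripper_width: 1.0
```

Run:
```python
from h import *
go(.585,.0255,.143)
```

```text
t 7.95 tcp [0.5863 0.0258 0.1453] w 1.0 F [ 0.5 -0.9  0.6] ty 84.59 tz [ 0.0012 -0.0012 -1.    ]
shift tool mm [ 1.3 -0.4  2.3] n 0.053124288868498494
```

Emit:
carry_out --motion '[{"linear": [0,0,2],"delta_rot": [0,0,0]},{"linear": [0,0,0],"delta_rot": [0,0,0]},{"linear": [0,0,0],"delta_rot": [0,0,0]},{"linear": [0,0,0],"delta_rot": [0,0,0]},{"linear": [0,0,0],"delta_rot": [0,0,0]},{"linear": [0,0,0],"delta_rot": [0,0,0]},{"linear": [0,0,0],"delta_rot": [0,0,0]}]' --grip 0

```text
time_s: 8.65
tcp_pos: [0.5872, 0.0255, 0.1452]
orientation: [0.047, 0.999, -0.001, 0.002]
ft_force: [0.3, -0.9, -0.8]
gripper_width: 0.244
```

Run:
```python
from h import *
im,d=ctrl.capture('side');cv2.imwrite('pics/side8.png',cv2.resize(im[150:270,220:360],None,fx=5,fy=5,interpolation=cv2.INTER_CUBIC)[:,:,::-1])
go(.585,.0255,.143)
```

```text
t 8.7 tcp [0.5872 0.0255 0.1451] w 0.247 F [-0.1 -0.3 -0.9] ty 84.57 tz [ 0.0042 -0.0018 -1.    ]
shift tool mm [ 2.2 -0.2  2.1] n 0.060261442298675874
```

View pics/side8.png

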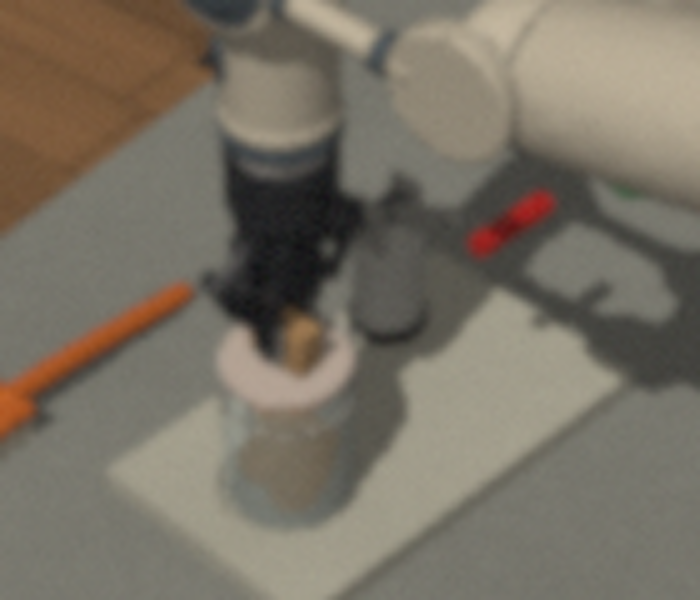

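The opening is 0.247 (21 mm), which matches the 22 mm wood, so the grip is held. Lifting gently.

Emit:
carry_out --motion '[{"linear": [0,0,-6],"delta_rot": [0,0,0]},{"linear": [0,0,-12],"delta_rot": [0,0,0]},{"linear": [0,0,-12],"delta_rot": [0,0,0]},{"linear": [0,0,-12],"delta_rot": [0,0,0]}]'

```text
time_s: 9.1
tcp_pos: [0.5848, 0.026, 0.1848]
orientation: [0.047, 0.999, -0.001, -0.003]
ft_force: [-0.0, 0.3, -4.9]
gripper_width: 0.246
```

Run:
```python
from h import *
im,d=ctrl.capture('side');cv2.imwrite('pics/side9.png',cv2.resize(im[130:270,200:360],None,fx=4,fy=4,interpolation=cv2.INTER_CUBIC)[:,:,::-1])
go(.587,.0255,.25)
```

```text
t 9.15 tcp [0.5857 0.026  0.1878] w 0.247 F [ 0.2 -0.1 -1.7] ty 84.6 tz [-0.0015 -0.0012 -1.    ]
shift tool mm [ -1.3  -0.4 -62.2] n 1.243697328700316
```

View pics/side9.png

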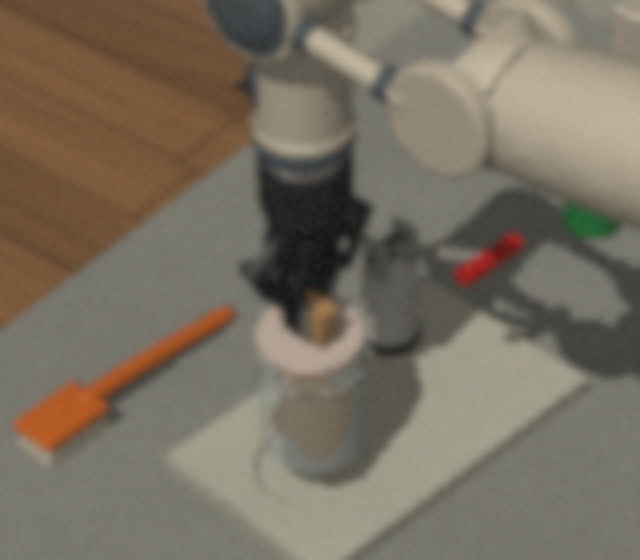

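The jar is out of the recess, whose rim shows at (270,490), and it hangs level. I'll continue up.

Emit:
carry_out --motion '[{"linear": [0,0,-12],"delta_rot": [0,0,0]},{"linear": [0,0,-15],"delta_rot": [0,0,0]},{"linear": [0,0,-15],"delta_rot": [0,0,0]},{"linear": [0,0,-15],"delta_rot": [0,0,0]},{"linear": [0,0,-8],"delta_rot": [0,0,0]},{"linear": [0,0,-3],"delta_rot": [0,0,0]},{"linear": [0,0,0],"delta_rot": [0,0,0]},{"linear": [0,0,0],"delta_rot": [0,0,0]}]'

```text
time_s: 9.95
tcp_pos: [0.5863, 0.0261, 0.265]
orientation: [0.047, 0.999, -0.001, 0.002]
ft_force: [0.1, 0.7, -6.0]
gripper_width: 0.244
```

Emit:
carry_out --motion '[{"linear": [0,0,0],"delta_rot": [0,0,0]},{"linear": [0,0,0],"delta_rot": [0,0,0]},{"linear": [0,0,0],"delta_rot": [0,0,0]},{"linear": [0,0,0],"delta_rot": [0,0,0]},{"linear": [0,0,0],"delta_rot": [0,0,0]}]'

```text
time_s: 10.45
tcp_pos: [0.5855, 0.0261, 0.2618]
orientation: [0.047, 0.999, -0.001, -0.001]
ft_force: [-1.1, -0.1, -5.7]
gripper_width: 0.248
```

Run:
```python
from h import *
im,d=ctrl.capture('side');cv2.imwrite('pics/side10.png',cv2.resize(im,None,fx=1.4,fy=1.4,interpolation=cv2.INTER_CUBIC)[:,:,::-1])
for n in('jar_grip','jar_center','lever_bar'):print(n,[(np.round(x['at'],4),round(x['conf'],2)) for x in ctrl.tip_of(n,'side')])
s,M=st();print(s['joint_vel'])
```

```text
jar_grip [(array([0.5825, 0.0251, 0.2806]), 0.63)]
jar_center [(array([0.5858, 0.0227, 0.206 ]), 0.57)]
lever_bar [(array([ 0.519 , -0.1369,  0.1847]), 0.61), (array([ 0.5734, -0.0579, -0.0017]), 0.22)]
t 10.65 tcp [0.5856 0.0261 0.2621] w 0.25 F [-0.4 -0.7 -5.7] ty 84.6 tz [-0.0012 -0.0011 -1.    ]
[-0.00037623 -0.00230762 -0.00123067 -0.00178151 -0.00193129  0.00126484]
```

View pics/side10.png

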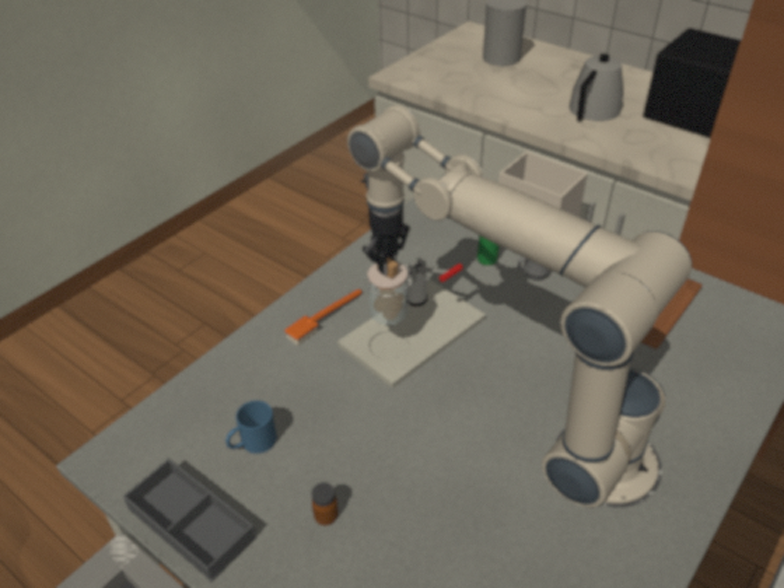

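The jar hangs level and still at (388,295), about 115 mm above the recess at (383,345). The lever is up and the bystanders stand where they were. Handing in.

Run:
```python
from plant import ctrl
print(ctrl.close_job(), ctrl.get_state()['time_s'])
```

```text
the job is handed in; nothing more can be done
the job is handed in; nothing more can be done
```

I pushed the pump lever down to its stop and let it spring back. Then I lifted the jar by its wooden grip and handed the job in with the arm still holding it, about 10.7 s into the 48 s allowed. The hand-in reported no verdict, so everything below is from my own checks.

- **Lever down:** the force rose to about 23 N vertically with the tool halted, and the network put the bar at z = 0.069 m (the stop is 0.070 m).
- **Lever back up:** the last check put the bar at z = 0.185 m (rest is 0.180 m, and the network is good to about 4 mm). In the pictures it looked as it did before the push.
- **Grasp:** the fingers stopped at 21–22 mm opening, which fits the 22 mm wooden grip, and the wrist carried about 5.7 N.
- **Jar at the end:** its middle was at about z = 0.206 m, roughly 115 mm up, above the recess and within about 5 mm sideways. The gripper was tilted about 0.1°, the jar looked level and the joint speeds were close to zero.
- **Bystanders:** none looked moved, but I only checked this by eye in the pictures. The creamer and bottle were partly hidden by the arm in the last view.

One check disagreed: in a few pictures the networks' top answer for a point was a different one (for example the pivot named as `lever_bar`). I settled those from colour and depth measurements or by looking at the pictures.

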